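# Fetch the bench brush from behind the supplies

### The arm

A 7-joint arm with a two-finger parallel gripper is mounted at the origin on a cart in front of the work surface, level with it; the furniture and walls round the work are solid. World frame = base frame: x ahead of the robot, y to its left, z up, the work surface at z = 0. Lengths are in m, angles in rad, forces in N, time in s.
With the tool pointing down it reaches from about 0.4 to 0.925 m from the base axis. Payload 5.6 kg.
Tool frame: the origin (TCP) lies midway between the tips of the shut fingers; the grasp point (between the pads) lies 19 mm behind it; z points along the fingers, y is the line along which they close (so a half turn about z gives the same grasp; the last joint's range is limited). The gripper opens to 85 mm and grips with 20 to 120 N. Pads are 22 mm wide; open, the fingers measure 114 mm over their backs; the gripper's body (76 mm by 85 mm) begins 54 mm behind the grasp point. The pads swing forward as they close: fully open they stand 13 mm farther back than shut.
Start: joints at [1.21, 0.468, -0.012, 1.603, 0.006, 1.071, -0.056], TCP at [0.203, -0.617, 0.231] pointing down, gripper open.
Joint ranges: [-2.53, 2.53], [-0.31, 2.02], [-1.57, 1.55], [0.28, 2.44], [-1.29, 4.43], [0.15, 1.84], [-2.92, 2.92]. Speed limits (rad/s): [2.57, 2.57, 3.14, 3.14, 3.14, 3.14, 3.14].

### API

Orientations are given as a unit quaternion [x, y, z, w].
In Python, from workcell import telemetry, imaging, workorder gives the robot as it stands.
- The arm moves only by the tool jog_arm, never from a script. Its argument "deltas" is a list that holds one entry, the list of rows, each a list of 5 numbers: the finger opening in mm, from 0 to 85.4, then the shift along the tool's x, y, z in mm, then the turn about the tool's z in rad. In form: [[[grip, dx, dy, dz, yaw], ...]]. A call has 1 to 12 rows; each row shifts and turns the commanded pose from where the row before left it, along the tool's axes as they then stand; what a row does not reach is not made up. A row lasts 1/8 s, in which the tool goes at most 62.5 mm and 10.7 degrees, less where a joint would pass 70% of its speed; a pose out of reach is approached as far as the arm can. A call is refused whole if a number of a shift passes 62.5 or a number of a turn 0.188, either way. A call with a gripper value outside its range is refused whole. The fingers move at their own pace and stop on an object; the grip force is fixed at half the most. Time passes only in rows, so rows that do not move let the fingers close. It gives the time, the measured TCP pose, the force, the opening and the grip force at its end, in the units of the state.
- telemetry.sense(): the state, without advancing time (a new reading comes with each control period).
- imaging.capture(name): name is "side" or "top"; returns a dict with "pixels" (480x640x3 uint8, red, green, blue), "camera_matrix" (3x3 intrinsics, pixels), "distortion" ([k1, k2, p1, p2, k3] as OpenCV has them; the pictures are not rectified), "R" (3x3) and "t" (3): a world point X has camera coordinates R X + t. Camera axes: x right, y down, z forward; pixel columns grow to the right and rows downward; lengths in m; the calibration is good to about 2 mm. A picture is of the moment at which its call begins. There is no depth.
- workorder.hand_in(): hands the job in; it is judged then, once.
The state is a dict: "time": time; "joints": joint angles; "qvel": joint speeds; "joint_efforts": joint torques, N m; "tcp_pos": TCP position; "tool_rot": TCP orientation; "ft_force": force on the tool from outside, world axes, zero at the start; "moment": the same for the moment, N m; "grip_width": opening from 0.0 (shut) to 1.0 (fully open); "finger_force": force on a finger pad.
Only numpy, scipy, OpenCV 4.12 (cv2) and the standard library are available. Lean on these libraries where they do the work, as an engineer would, in place of code of your own. Each camera call takes 0.05 s, during which the arm holds its last target. There are 200 camera calls.

### The job

Get the black brush out from behind the solder reel, the flux bottle and the roll of tape: first stand all three of them upright on the wooden block beside the grey caddy, and with all three parked there, lay the brush down in the yellow brush rest, centred across both saddles, either way round. Then put the reel, the bottle and the tape back upright on the caddy, each on the very disc it stood on at the start. Leave the green circuit board and the small white tin where they are.

Things in the scene. Friction and masses are not known exactly. Their poses are not given: they have to be found in the camera images.
- caddy: Grey plate, fixed, 120 (x) x 264 (y) mm, top 6 mm above its origin (centre of underside), end cheeks 12 mm high. Flush on it three identical blue discs with white edges, 72 mm across, centred at x -20, y -88, 0, +88 mm; reel, bottle and tape stand on them, one each, in any order. The brush lies along y behind them, handle midline near x +26 mm. Place and yaw vary.
- side_block: Bare beech block, fixed, 175 (x) x 235 (y) x 30 mm, flat top 30 mm above its origin; the side area where the three supplies are parked. Origin: centre of its underside. It stands left or right of the caddy.
- brush_rest: Yellow rest, fixed: base 46 (x) x 100 (y) x 4 mm, two U saddles at y -34 and +34 mm, 12 mm wide in y, slot 26 mm wide in x, slot floor 14 mm and cheek tops 25 mm above the origin (centre of underside), cheeks 8 mm thick; 56 mm between the saddles is free for fingers. The brush lies along its y, handle in both slots.
- solder_spool: Reel of solder wire, silver with blue flanges, loose, upright: 62 mm diameter, 48 mm tall, 0.48 kg; the flanges (2 mm thick) at top and bottom overhang the 53 mm core. Origin: centre of its underside, z up.
- flux_bottle: Cream flux bottle with a red cap and a thin needle on top, loose, upright: body 33 mm diameter and 60 mm tall, cap to 76 mm, needle to 95 mm, 35 g. Origin: centre of its underside, z up.
- tape_roll: Roll of orange-brown tape lying flat, loose: 60 mm outer diameter, 16 mm tall. Origin: centre of its underside, z up.
- brush: Black plastic brush, loose, lying flat, 162 mm long along its x, 12 mm tall, 30 g. Handle 16 mm wide (y -1 to +15 mm), midline at y = +7 mm; bristles reach y -15 mm near one end and give way. Origin: half way along, on its underside, z up. Grip across the handle at x 0, y +7 mm.
- board: Green circuit board, 75 (x) x 100 (y) mm, bare board 2 mm, parts to 9 mm, lying loose near the robot. Origin: centre of its underside. Not to be moved.
- tin: Small round white tin, 44 mm diameter, 21 mm tall, loose, near the robot. Origin: centre of its underside. Not to be moved.
Mind the look-alikes: they are no part of the job. Of the things shaped like the solder_spool, the silver one is meant.

How it is judged:
On the way, in this order (a step that is already met when the one before it is completed fails the run):
1. reel, bottle and tape all stand upright and released on the wooden block (x of solder_spool in the frame of side_block between -0.0875 and 0.0875 m and y of solder_spool in the frame of side_block between -0.1175 and 0.1175 m and z of solder_spool in the frame of side_block between 0.025 and 0.036 m and angle between each of solder_spool, flux_bottle, tape_roll's own z axis and vertical below 0.15 rad and x of flux_bottle in the frame of side_block between -0.0875 and 0.0875 m and y of flux_bottle in the frame of side_block between -0.1175 and 0.1175 m and z of flux_bottle in the frame of side_block between 0.025 and 0.036 m and x of tape_roll in the frame of side_block between -0.0875 and 0.0875 m and y of tape_roll in the frame of side_block between -0.1175 and 0.1175 m and z of tape_roll in the frame of side_block between 0.025 and 0.036 m and contact force between the fingers and solder_spool below 0.1 N and contact force between the fingers and flux_bottle below 0.1 N and contact force between the fingers and tape_roll below 0.1 N), for 0.2 s.
2. the brush lies released in both saddles of the rest while all three are still on the block (x of brush in the frame of brush_rest between -0.016 and 0.016 m and y of brush in the frame of brush_rest between -0.015 and 0.015 m and z of brush in the frame of brush_rest between 0.01 and 0.018 m and angle between the x axis of brush and the y axis of brush_rest, either way round below 0.2 rad and angle between each of brush, solder_spool, flux_bottle, tape_roll's own z axis and vertical below 0.15 rad and linear speed of brush below 0.02 m/s and contact force between the fingers and brush below 0.1 N and x of solder_spool in the frame of side_block between -0.0875 and 0.0875 m and y of solder_spool in the frame of side_block between -0.1175 and 0.1175 m and z of solder_spool in the frame of side_block between 0.025 and 0.036 m and x of flux_bottle in the frame of side_block between -0.0875 and 0.0875 m and y of flux_bottle in the frame of side_block between -0.1175 and 0.1175 m and z of flux_bottle in the frame of side_block between 0.025 and 0.036 m and x of tape_roll in the frame of side_block between -0.0875 and 0.0875 m and y of tape_roll in the frame of side_block between -0.1175 and 0.1175 m and z of tape_roll in the frame of side_block between 0.025 and 0.036 m), for 0.2 s.
At the end, for the whole second after the job is handed in: Brush at rest in both slots of the yellow rest, its middle within 15 mm of the rest's middle; reel, bottle and tape upright, released, at rest, each within 15 mm of where it stood at the start; board and tin displaced by less than 20 mm (x of brush in the frame of brush_rest between -0.016 and 0.016 m and y of brush in the frame of brush_rest between -0.015 and 0.015 m and z of brush in the frame of brush_rest between 0.01 and 0.018 m and angle between the x axis of brush and the y axis of brush_rest, either way round below 0.2 rad and angle between each of brush, solder_spool, flux_bottle, tape_roll's own z axis and vertical below 0.15 rad and linear speed of each of brush, solder_spool, flux_bottle, tape_roll below 0.02 m/s and contact force between the fingers and brush below 0.1 N and distance of each of solder_spool, flux_bottle, tape_roll from where it was at the start of the episode below 0.015 m and contact force between the fingers and solder_spool below 0.1 N and contact force between the fingers and flux_bottle below 0.1 N and contact force between the fingers and tape_roll below 0.1 N); the robot touches nothing.
It fails at once if the circuit board was displaced (distance of board from where it was at the start of the episode above 0.02 m).
It fails at once if the tin was displaced (distance of tin from where it was at the start of the episode above 0.02 m).
It also fails if it takes over 136 s, if anything falls off the work surface, if the arm or the gripper's body presses on something with over 40 N, if the wrist force passes 120 N, or if a joint passes its speed limit or range.

## Working session

There is one attempt and no reset: what is moved stays moved. The work goes in short steps, Python scripts to look and compute and a tool call to move; the robot and the scene stay as the last step left them, time stands still between calls to the robot, and variables do not carry over. Pictures are saved under pics/ and viewed, at most 14 in all, crops included, and the job is handed in when it is done.

Besides the shell and the picture viewer there is one more tool, called as name(argument=value, ...), one argument or row to a line, values as JSON. jog_arm: Moves the arm, as the interface text tells. Its arguments: {"type":"object","properties":{"deltas":{"type":"array"}},"required":["deltas"]}

```bash
mkdir -p pics; python3 - <<'E'
from workcell import telemetry, imaging
import cv2
s=telemetry.sense(); print(s)
for n in("top","side"):
    c=imaging.capture(n); cv2.imwrite(f"pics/{n}0.png",c["pixels"][:,:,::-1]); print(n,c["camera_matrix"],c["distortion"],c["R"],c["t"])
E
```

```text
{'time': 0.0, 'joints': array([ 1.2100057 ,  0.46840504, -0.01157301,  1.6036281 ,  0.00599474,
        1.07135549, -0.05628086]), 'qvel': array([-0.00066197,  0.00068768,  0.00092634, -0.00068261,  0.00134755,
        0.00074889,  0.00117535]), 'joint_efforts': array([ 1.12518087e-04, -5.32392097e+01,  2.15856795e-02, -2.51309484e+01,
        1.14241018e-02,  7.80052564e-03,  2.45632003e-05]), 'tcp_pos': array([ 0.20285296, -0.61695978,  0.23031836]), 'tool_rot': array([ 9.87408143e-01,  1.58190971e-01, -2.04004458e-04, -8.56966352e-04]), 'ft_force': array([-0.10476479,  0.40515054, -0.9130779 ]), 'moment': array([-0.02041174,  0.01021694, -0.03781673]), 'finger_force': 0.0, 'grip_width': 1.0009595533503484}
top [[513.89073114   0.         317.50673665]
 [  0.         513.89073114 235.31655539]
 [  0.           0.           1.        ]] [-0.08981107  0.          0.          0.          0.        ] [[ 0.00268012 -0.9999379   0.01081699]
 [-0.9849857  -0.00450693 -0.17257713]
 [ 0.17261517 -0.01019205 -0.98493661]] [-0.15971456  0.57739091  1.05624171]
side [[451.28858883   0.         321.57494004]
 [  0.         451.28858883 239.9582202 ]
 [  0.           0.           1.        ]] [-0.1060807  0.         0.         0.         0.       ] [[ 0.99957078  0.02068327 -0.02074772]
 [-0.01124135 -0.38320621 -0.92359441]
 [-0.02705361  0.92343121 -0.38280922]] [-0.55854624 -0.01518225  1.31325022]
```

View pics/top0.png

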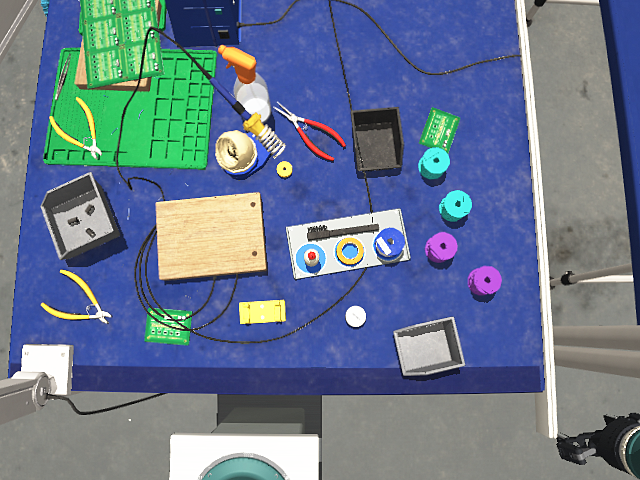

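View pics/side0.png

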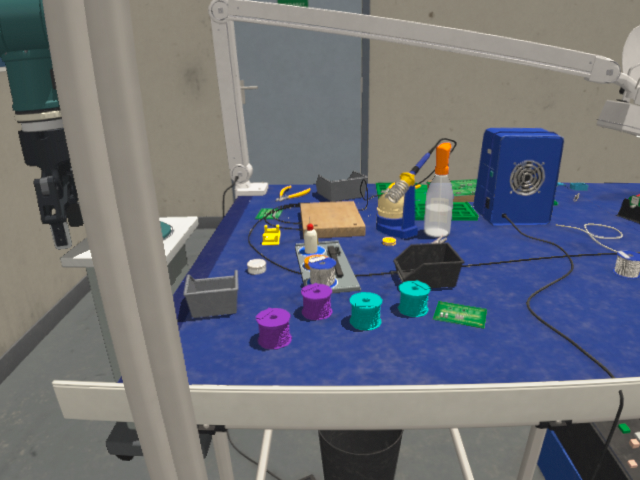

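The pictures show the caddy at top (349,244): bottle on the left disc (311,258), tape on the middle one (350,250), reel on the right one (389,243), and the brush behind them (343,231). The block is at (212,236), the rest at (262,312), the board at (168,327) and the tin at (356,316).

Reel candidates are the silver/blue one (389,243), purple (441,248) and (485,281), and cyan (434,163) and (455,206). I choose (389,243). For the tape, the yellow ring (285,170) is a look-alike, so I choose (350,250). For the board, another green one lies at (440,128), but the one near the robot is (168,327).

```bash
cat > h.py <<'E'
import numpy as np, cv2
from workcell import telemetry, imaging
def cast(c,uv,z):
    uv=np.asarray(uv,float).reshape(-1,1,2)
    p=cv2.undistortPoints(uv,c["camera_matrix"],c["distortion"]).reshape(-1,2)
    d=np.c_[p,np.ones(len(p))]@c["R"]; o=-c["R"].T@c["t"]
    return o+d*((np.reshape(z,(-1,1))-o[2])/d[:,2:])
def proj(c,X):
    return cv2.projectPoints(np.asarray(X,float).reshape(-1,3),cv2.Rodrigues(c["R"])[0],c["t"],c["camera_matrix"],c["distortion"])[0].reshape(-1,2)
def blob(mask,box,near=None):
    x0,y0,x1,y1=box; m=np.zeros_like(mask,np.uint8); m[y0:y1,x0:x1]=mask[y0:y1,x0:x1]*255
    cs,_=cv2.findContours(m,cv2.RETR_EXTERNAL,cv2.CHAIN_APPROX_NONE)
    return max(cs,key=cv2.contourArea)
def hsv(c): return cv2.cvtColor(c["pixels"],cv2.COLOR_RGB2HSV)
E
python3 - <<'E'
from h import *
c=imaging.capture("top"); H=hsv(c).astype(int); h,s,v=H[...,0],H[...,1],H[...,2]
def rect(name,mask,box,z):
    k=blob(mask,box); P=cast(c,k.reshape(-1,2),z)[:,:2].astype(np.float32)
    r=cv2.minAreaRect(P*1000); print(name,[np.round(a,1) for a in r],len(k))
rect("block",(h>8)&(h<28)&(s>40)&(v>120),(150,185,275,290),.03)
rect("rest",(h>22)&(h<34)&(s>120)&(v>100),(230,290,295,330),.004)
rect("tape",(h>8)&(h<25)&(s>130)&(v>100),(330,230,370,270),.022)
rect("brush",(v<75)&(s<120),(298,215,382,245),.015)
rect("caddy",(s<45)&(v>100),(278,200,420,285),.006)
rect("tin",(s<40)&(v>150),(340,300,372,332),.021)
rect("board",(h>45)&(h<80)&(s>80),(140,300,200,350),.002)
rect("cap",((h<6)|(h>174))&(s>130),(298,240,330,275),.076)
im=c["pixels"][190:345,130:430,::-1]
cv2.imwrite("pics/crop.png",cv2.resize(im,None,fx=2.6,fy=2.6,interpolation=cv2.INTER_CUBIC))
E
```

```text
block [array([581.1,  79.9]), array([175. , 235.3]), np.float64(5.9)] 368
rest [array([416.1, -37.3]), array([46.1, 99.4]), np.float64(3.6)] 324
tape [array([ 549.5, -228.6]), array([55.1, 55.9]), np.float64(89.3)] 83
brush [array([ 591.9, -214.2]), array([ 14. , 158.4]), np.float64(8.8)] 149
caddy [array([ 569.4, -225.6]), array([120.4, 264.5]), np.float64(9.8)] 397
tin [array([ 406.5, -239.5]), array([42.9, 43.4]), np.float64(0.0)] 58
board [array([381.8, 170.4]), array([100. ,  72.6]), np.float64(85.6)] 257
cap [array([ 531.1, -144.7]), array([15.1, 14.1]), np.float64(26.7)] 21
```

View pics/crop.png

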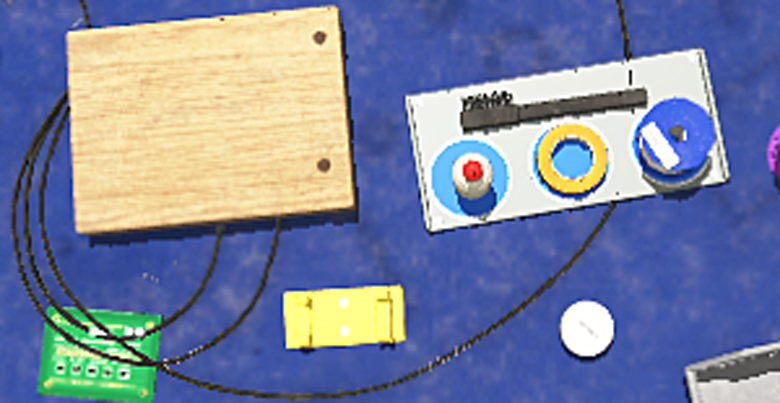

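The crop confirms the targets. The reel has a blue flange and silver core at crop (676,137), the tape ring is at (571,159) and the red-capped bottle at (472,172). The brush lies behind them, bristles to the left, and the rest has its saddles along y. Next I measure reel, bottle and brush more finely and plan the first reach.

```bash
cat >> h.py <<'E'
def go(x,y,z,deg):
    """mm, tool-x heading in deg -> total tool deltas from measured pose"""
    s=telemetry.sense(); q=s["tool_rot"]; from scipy.spatial.transform import Rotation as R
    M=R.from_quat(q).as_matrix(); ph=np.arctan2(M[1,0],M[0,0])
    d=np.array([x,y,z])-s["tcp_pos"]*1000
    yaw=-(np.radians(deg)-ph); yaw=(yaw+np.pi/2)%np.pi-np.pi/2
    t=M.T@d; e=M@R.from_euler('z',yaw).as_matrix()
    print("t",round(s["time"],2),"pos",np.round(s["tcp_pos"]*1000,1),"head",round(np.degrees(ph),1),"q1,q7",np.round(s["joints"][[0,6]],2),"F",np.round(s["ft_force"],1))
    print("  tool d",np.round(t,1),"yaw",round(yaw,3),"| d in tool axes after the turn",np.round(e.T@d,1))
E
python3 - <<'E'
from h import *
c=imaging.capture("top"); H=hsv(c).astype(int); h,s,v=H[...,0],H[...,1],H[...,2]
print("hsv disc",H[258,300],"flange",H[240,380],H[250,396],"plate",H[270,375], "table",H[300,390])
k=blob((h>105)&(h<130)&(s>140)&(v>90),(370,222,408,262)); P=cast(c,k.reshape(-1,2),.054)[:,:2]*1000
print("reel",cv2.minEnclosingCircle(P.astype(np.float32)),cv2.minAreaRect(P.astype(np.float32)))
k=blob(((h<6)|(h>174))&(s>130),(298,240,330,275)); print("cap",cast(c,k.reshape(-1,2).mean(0),.08)[0]*1000)
k=blob((v<75)&(s<120),(298,215,382,245)).reshape(-1,2); P=cast(c,k,.018)*1000
a=np.radians(9.8); L=np.c_[P[:,0]-569.4,P[:,1]+225.6]@np.array([[np.cos(a),-np.sin(a)],[np.sin(a),np.cos(a)]])
print("brush in caddy",L.min(0),L.max(0)); 
for y0 in(-60,-40,-20,0,20,40,60,75): q=L[abs(L[:,1]-y0)<6]; print(y0,np.round([q[:,0].min(),q[:,0].max()],1),end=' ')
print()
go(564.7,-315.7,120,80)
E
```

```text
hsv disc [102 147 255] flange [ 23   8 253] [114 171 234] plate [114 155 164] table [114 147 166]
reel ((560.8448486328125, -310.0586853027344), 35.77902603149414) ((560.4403076171875, -310.40350341796875), (60.49742126464844, 69.7623291015625), 62.96004867553711)
cap [ 530.59759958 -144.47488876   80.        ]
brush in caddy [ 15.53931144 -71.27248048] [31.03662054 86.74808566]
-60 [15.5 18.5] -40 [16.6 18.9] -20 [16.6 20. ] 0 [18.1 20.3] 20 [18.1 20.7] 40 [17.7 31. ] 60 [18.1 20.6] 75 [18.4 21. ] 
t 0.2 pos [ 202.9 -617.2  230.7] head 18.2 q1,q7 [ 1.21 -0.06] F [ 0.4  0.8 -0.4]
  tool d [ 437.9 -173.3  110.9] yaw -1.079 | d in tool axes after the turn [359.6 304.  110.9]
```

jog_arm(
  deltas=[
    [[85,0,0,0,-0.18],[85,0,0,0,-0.18],[85,0,0,0,-0.18],[85,0,0,0,-0.18],[85,0,0,0,-0.18],[85,0,0,0,-0.18],[85,45,38,5,0],[85,45,38,5,0],[85,45,38,5,0],[85,45,38,5,0],[85,45,38,5,0],[85,45,38,5,0]],
  ],
)

```text
time: 1.7
tcp_pos: [0.4753, -0.3896, 0.2011]
tool_rot: [0.766, 0.643, -0.0, 0.0]
ft_force: [1.3, 0.0, 0.0]
grip_width: 0.998
finger_force: 0.0
```

```bash
python3 -c "
from h import *
go(564.8,-314.5,20,80)"
```

```text
t 1.7 pos [ 475.3 -389.6  201.1] head 80.1 q1,q7 [0.88 0.31] F [1.3 0.  0. ]
  tool d [ 89.5  75.2 181.1] yaw 0.001 | d in tool axes after the turn [ 89.5  75.1 181.1]
```

jog_arm(
  deltas=[
    [[85,30,25,35,0],[85,30,25,35,0],[85,29,25,35,0],[85,0,0,20,0],[85,0,0,0,0],[85,0,0,0,0]],
  ],
)

```text
time: 2.45
tcp_pos: [0.563, -0.3179, 0.0773]
tool_rot: [0.766, 0.643, -0.0, 0.001]
ft_force: [0.3, -0.7, -0.3]
grip_width: 0.994
finger_force: 0.0
```

```bash
python3 -c "
from h import *
go(564.8,-314.5,20,80)
for n in('top','side'):
  c=imaging.capture(n); cv2.imwrite(f'pics/{n}1.png',c['pixels'][:,:,::-1])
  if n=='side': cv2.imwrite('pics/s1.png',cv2.resize(c['pixels'][190:320,220:420,::-1],None,fx=4,fy=4))"
```

```text
t 2.45 pos [ 563.  -317.9   77.3] head 80.0 q1,q7 [0.68 0.09] F [ 0.3 -0.7 -0.3]
  tool d [ 3.7  1.1 57.3] yaw -0.001 | d in tool axes after the turn [ 3.7  1.1 57.3]
```

View pics/s1.png

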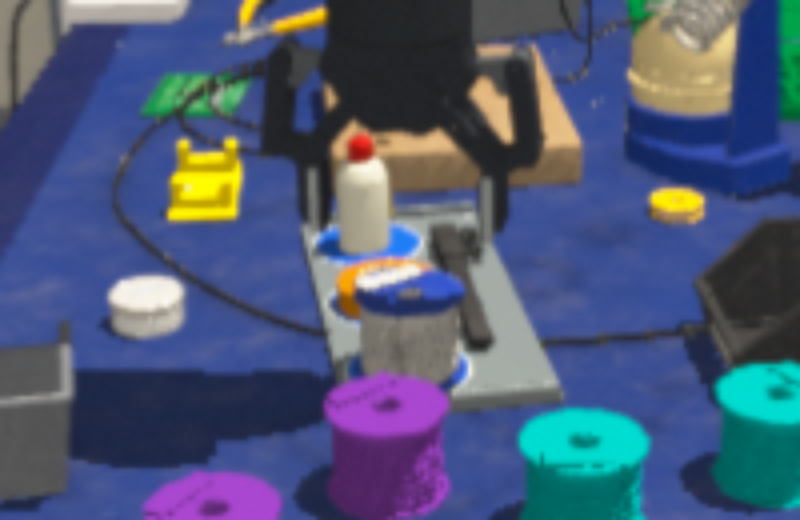

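The side crop shows the two fingers at crop (315,195) and (490,200) straddling the reel (410,320), clear of the brush. I descend and grip.

jog_arm(
  deltas=[
    [[85,4,1,15,0],[85,0,0,16,0],[85,0,0,16,0],[85,0,0,16,0],[85,0,0,0,0],[40,0,0,0,0],[30,0,0,0,0],[0,0,0,0,0],[0,0,0,0,0],[0,0,0,0,0],[0,0,0,0,0]],
  ],
)

```text
time: 3.92
tcp_pos: [0.5652, -0.3124, 0.0145]
tool_rot: [0.766, 0.643, -0.0, 0.0]
ft_force: [-3.1, 0.0, 5.9]
grip_width: 0.675
finger_force: 62.6
```

```bash
python3 -c "
from h import *
go(585,85,120,80)"
```

```text
t 3.92 pos [ 565.2 -312.4   14.5] head 80.1 q1,q7 [0.65 0.05] F [-3.1  0.   5.9]
  tool d [ 394.8  -48.9 -105.7] yaw 0.002 | d in tool axes after the turn [ 394.7  -49.5 -105.7]
```

jog_arm(
  deltas=[
    [[0,0,0,-10,0],[0,0,0,-20,0],[0,0,0,-30,0],[0,0,0,-40,0],[0,0,0,-35,0],[0,20,-2,0,0],[0,40,-5,0,0],[0,45,-6,0,0],[0,45,-6,0,0],[0,45,-6,0,0],[0,45,-6,0,0],[0,45,-6,0,0]],
  ],
)

```text
time: 5.42
tcp_pos: [0.5759, -0.022, 0.1469]
tool_rot: [0.765, 0.644, -0.001, -0.001]
ft_force: [0.4, -0.9, -4.7]
grip_width: 0.673
finger_force: 65.1
```

```bash
python3 -c "
from h import *
go(585,85,39.5,80)"
```

```text
t 5.42 pos [575.9 -22.  146.9] head 80.2 q1,q7 [ 0.28 -0.39] F [ 0.4 -0.9 -4.7]
  tool d [106.9  -9.  107.5] yaw 0.003 | d in tool axes after the turn [106.9  -9.4 107.5]
```

jog_arm(
  deltas=[
    [[0,40,-4,0,0],[0,30,-3,0,0],[0,15,0,0,0],[0,0,0,15,0],[0,0,0,30,0],[0,0,0,30,0],[0,0,0,15,0],[0,0,0,0,0],[0,0,0,0,0]],
  ],
)

```text
time: 6.55
tcp_pos: [0.5862, 0.0596, 0.0591]
tool_rot: [0.766, 0.643, 0.001, 0.0]
ft_force: [0.1, 0.3, -5.0]
grip_width: 0.675
finger_force: 65.4
```

```bash
python3 -c "
from h import *
go(585,85,39,80)"
```

```text
t 6.55 pos [586.2  59.6  59.1] head 80.1 q1,q7 [ 0.11 -0.59] F [ 0.1  0.3 -5. ]
  tool d [24.8 -5.6 20.1] yaw 0.001 | d in tool axes after the turn [24.8 -5.7 20.1]
```

jog_arm(
  deltas=[
    [[0,15,-3,0,0],[0,10,-3,0,0],[0,0,0,8,0],[0,0,0,7,0],[0,0,0,4,0],[0,0,0,1,0],[0,0,0,0,0],[85,0,0,0,0],[85,0,0,0,0],[85,0,0,0,0],[85,0,0,0,0]],
  ],
)

```text
time: 7.92
tcp_pos: [0.584, 0.0855, 0.0383]
tool_rot: [0.766, 0.643, 0.0, 0.0]
ft_force: [-0.2, 0.2, 0.4]
grip_width: 0.995
finger_force: 0.0
```

```bash
python3 -c "
from h import *
go(532.5,-143.5,33.5,80)"
```

```text
t 7.92 pos [584.   85.5  38.3] head 80.1 q1,q7 [ 0.06 -0.65] F [-0.2  0.2  0.4]
  tool d [-234.5  -11.3    4.8] yaw 0.001 | d in tool axes after the turn [-234.5  -10.9    4.8]
```

jog_arm(
  deltas=[
    [[85,0,0,-15,0],[85,0,0,-40,0],[85,0,0,-45,0],[85,-20,-1,-10,0],[70,-45,-2,0,0],[70,-50,-3,0,0],[70,-50,-3,0,0],[70,-45,-2,0,0],[70,-20,0,0,0],[70,0,0,0,0],[70,0,0,0,0]],
  ],
)

```text
time: 9.3
tcp_pos: [0.5338, -0.1378, 0.1489]
tool_rot: [0.765, 0.644, 0.001, 0.0]
ft_force: [-0.1, 0.8, -0.1]
grip_width: 0.82
finger_force: 0.0
```

```bash
python3 -c "
from h import *
go(532.5,-143.5,33.5,80)"
```

```text
t 9.3 pos [ 533.8 -137.8  148.9] head 80.2 q1,q7 [ 0.49 -0.16] F [-0.1  0.8 -0.1]
  tool d [ -6.   -0.4 115.4] yaw 0.003 | d in tool axes after the turn [ -6.   -0.4 115.4]
```

jog_arm(
  deltas=[
    [[70,-6,0,15,0],[70,0,0,30,0],[70,0,0,30,0],[70,0,0,20,0],[70,0,0,13,0],[70,0,0,6,0],[70,0,0,0,0],[40,0,0,0,0],[30,0,0,0,0],[20,0,0,0,0],[10,0,0,0,0],[0,0,0,0,0]],
  ],
)

```text
time: 10.8
tcp_pos: [0.5328, -0.1453, 0.0352]
tool_rot: [0.766, 0.643, 0.0, 0.001]
ft_force: [-1.6, 0.6, 6.2]
grip_width: 0.364
finger_force: 59.2
```

```bash
python3 -c "
from h import *
go(590,160,150,80)
c=imaging.capture('side'); cv2.imwrite('pics/s2.png',cv2.resize(c['pixels'][190:320,220:420,::-1],None,fx=4,fy=4))"
```

```text
t 10.8 pos [ 532.8 -145.3   35.2] head 80.1 q1,q7 [ 0.45 -0.23] F [-1.6  0.6  6.2]
  tool d [ 310.5    3.8 -114.9] yaw 0.001 | d in tool axes after the turn [ 310.6    3.4 -114.9]
```

View pics/s2.png

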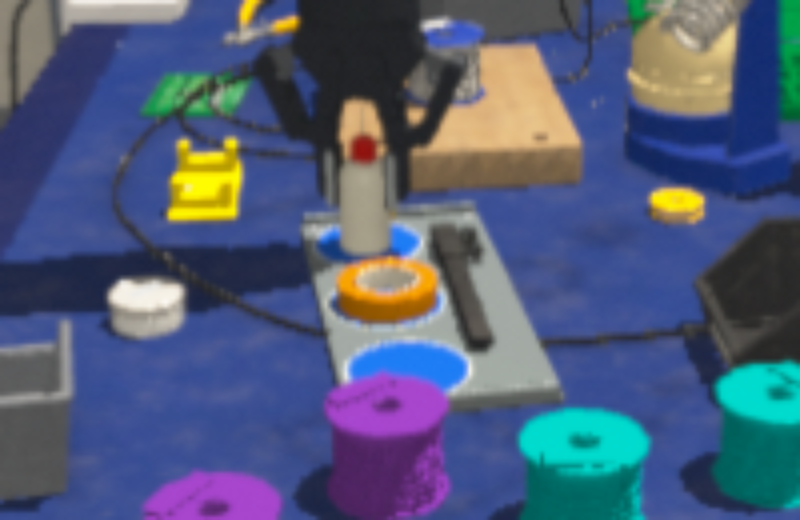

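The bottle is gripped upright (crop 365,190), and the reel stands on the block (crop 450,60). I carry the bottle over.

jog_arm(
  deltas=[
    [[0,0,0,-10,0],[0,0,0,-30,0],[0,0,0,-40,0],[0,0,0,-40,0],[0,25,0,0,0],[0,45,0,0,0],[0,50,1,0,0],[0,50,1,0,0],[0,50,1,0,0],[0,50,0,0,0],[0,35,0,0,0],[0,0,0,0,0]],
  ],
)

```text
time: 12.35
tcp_pos: [0.5873, 0.159, 0.1548]
tool_rot: [0.764, 0.646, 0.001, -0.001]
ft_force: [0.0, -0.3, -0.9]
grip_width: 0.362
finger_force: 59.4
```

```bash
python3 -c "
from h import *
go(590,160,59.5,80)"
```

```text
t 12.35 pos [587.3 159.  154.8] head 80.4 q1,q7 [ 0.  -0.7] F [ 0.  -0.3 -0.9]
  tool d [ 1.2  2.5 95.3] yaw 0.007 | d in tool axes after the turn [ 1.2  2.5 95.3]
```

jog_arm(
  deltas=[
    [[0,0,2,20,0],[0,0,0,30,0],[0,0,0,25,0],[0,0,0,12,0],[0,0,0,5,0],[0,0,0,2,0],[0,0,0,1,0],[0,0,0,0,0],[15,0,0,0,0],[35,0,0,0,0],[50,0,0,0,0],[70,0,0,0,0]],
  ],
)

```text
time: 13.85
tcp_pos: [0.5898, 0.1545, 0.0593]
tool_rot: [0.766, 0.643, 0.0, 0.0]
ft_force: [-0.0, 0.2, 0.4]
grip_width: 0.777
finger_force: 0.0
```

```bash
python3 -c "
from h import *
go(549.6,-228.8,150,10)"
```

```text
t 13.85 pos [589.8 154.5  59.3] head 80.1 q1,q7 [-0.03 -0.75] F [-0.   0.2  0.4]
  tool d [-384.5   26.4  -90.7] yaw 1.223 | d in tool axes after the turn [-106.1  370.5  -90.7]
```

jog_arm(
  deltas=[
    [[70,0,0,-20,0],[70,0,0,-45,0],[70,0,0,-45,0],[70,-25,2,0,0],[70,-45,3,0,0],[80,-50,4,0,0],[80,-50,4,0,0],[80,-50,4,0,0],[80,-50,4,0,0],[80,-50,4,0,0],[80,-40,2,0,0],[80,-20,0,0,0]],
  ],
)

```text
time: 15.35
tcp_pos: [0.5506, -0.2272, 0.1705]
tool_rot: [0.767, 0.642, 0.0, 0.001]
ft_force: [0.1, 0.2, -0.4]
grip_width: 0.937
finger_force: 0.0
```

jog_arm(
  deltas=[
    [[80,0,0,0,0.17],[80,0,0,10,0.18],[80,0,0,10,0.18],[80,0,0,10,0.18],[80,0,0,10,0.18],[80,0,0,10,0.18],[80,0,0,10,0.15],[80,0,0,0,0],[80,0,0,0,0]],
  ],
)

```text
time: 16.48
tcp_pos: [0.5516, -0.2237, 0.11]
tool_rot: [0.996, 0.091, 0.0, -0.0]
ft_force: [-0.7, 1.1, -0.1]
grip_width: 0.938
finger_force: 0.0
```

```bash
python3 -c "
from h import *
go(549.6,-228.8,7.5,10)"
```

```text
t 16.48 pos [ 551.6 -223.7  110. ] head 10.4 q1,q7 [ 0.38 -1.1 ] F [-0.7  1.1 -0.1]
  tool d [ -2.9   4.7 102.5] yaw 0.007 | d in tool axes after the turn [ -2.9   4.7 102.5]
```

jog_arm(
  deltas=[
    [[80,-2,4,20,0],[80,-1,1,30,0],[80,0,0,25,0],[80,0,0,15,0],[80,0,0,7,0],[80,0,0,5,0],[80,0,0,0,0]],
  ],
)

```text
time: 17.35
tcp_pos: [0.5491, -0.2301, 0.0075]
tool_rot: [0.996, 0.089, 0.0, 0.0]
ft_force: [0.5, 0.0, -0.9]
grip_width: 0.935
finger_force: 0.0
```

```bash
python3 -c "
from h import *
go(549.6,-228.8,7,10)
c=imaging.capture('side'); cv2.imwrite('pics/s3.png',cv2.resize(c['pixels'][190:320,220:420,::-1],None,fx=4,fy=4))"
```

```text
t 17.35 pos [ 549.1 -230.1    7.5] head 10.2 q1,q7 [ 0.38 -1.11] F [ 0.5  0.  -0.9]
  tool d [ 0.7 -1.2  0.5] yaw 0.003 | d in tool axes after the turn [ 0.7 -1.2  0.5]
```

View pics/s3.png

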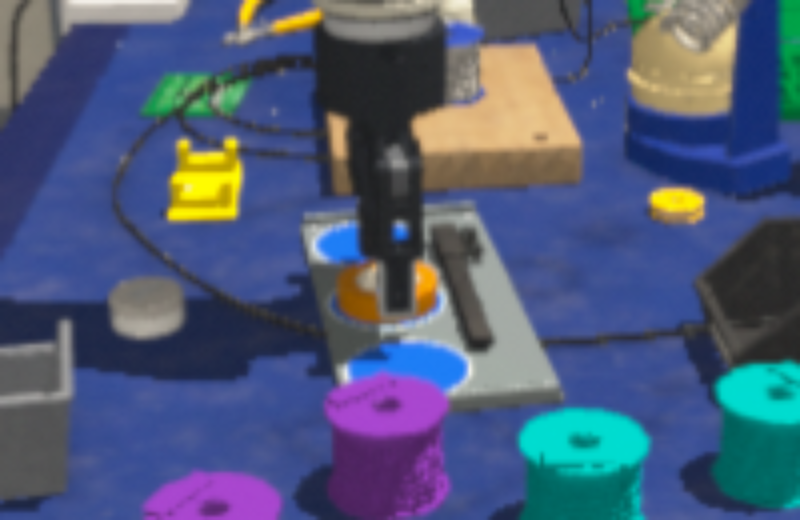

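The fingers are around the tape; the near one (crop 398,285) is beside it and clear of the brush. I close, lift and turn back for the block.

jog_arm(
  deltas=[
    [[60,0,0,0,0],[50,0,0,0,0],[30,0,0,0,0],[0,0,0,0,0],[0,0,0,0,0],[0,0,0,0,0]],
  ],
)

```text
time: 18.15
tcp_pos: [0.5495, -0.2302, 0.0086]
tool_rot: [0.996, 0.089, 0.001, 0.0]
ft_force: [-2.5, 0.9, 5.9]
grip_width: 0.664
finger_force: 63.2
```

```bash
python3 -c "
from h import *
go(590,8,150,80)"
```

```text
t 18.15 pos [ 549.5 -230.2    8.6] head 10.2 q1,q7 [ 0.38 -1.11] F [-2.5  0.9  5.9]
  tool d [  82.2 -227.1 -141.5] yaw -1.218 | d in tool axes after the turn [ 241.5   -1.3 -141.5]
```

jog_arm(
  deltas=[
    [[0,0,0,-10,0],[0,0,0,-30,0],[0,0,0,-40,0],[0,0,0,-40,0],[0,0,0,0,-0.17],[0,0,0,0,-0.18],[0,0,0,0,-0.18],[0,0,0,0,-0.18],[0,0,0,0,-0.18],[0,0,0,0,-0.18],[0,0,0,0,-0.15],[0,0,0,0,0]],
  ],
)

```text
time: 19.65
tcp_pos: [0.5488, -0.2303, 0.1277]
tool_rot: [0.766, 0.643, 0.0, 0.0]
ft_force: [0.3, 0.1, -0.5]
grip_width: 0.664
finger_force: 64.0
```

```bash
python3 -c "
from h import *
go(590,8,33,80)"
```

```text
t 19.65 pos [ 548.8 -230.3  127.7] head 80.0 q1,q7 [ 0.61 -0.03] F [ 0.3  0.1 -0.5]
  tool d [241.8  -1.   94.7] yaw -0.001 | d in tool axes after the turn [241.8  -0.8  94.7]
```

jog_arm(
  deltas=[
    [[0,25,0,0,0],[0,45,0,0,0],[0,50,0,0,0],[0,50,0,0,0],[0,45,0,0,0],[0,25,0,15,0],[0,0,0,25,0],[0,0,0,20,0],[0,0,0,10,0],[0,0,0,0,0],[0,0,0,0,0]],
  ],
)

```text
time: 21.02
tcp_pos: [0.5908, 0.0062, 0.0579]
tool_rot: [0.766, 0.643, 0.0, 0.0]
ft_force: [-0.5, 0.2, -1.0]
grip_width: 0.668
finger_force: 64.0
```

```bash
python3 -c "
from h import *
go(590,8,33,80)"
```

```text
t 21.02 pos [590.8   6.2  57.9] head 80.0 q1,q7 [ 0.2 -0.5] F [-0.5  0.2 -1. ]
  tool d [ 1.6 -1.1 24.9] yaw 0.001 | d in tool axes after the turn [ 1.6 -1.1 24.9]
```

jog_arm(
  deltas=[
    [[0,0,0,10,0],[0,0,0,8,0],[0,0,0,4,0],[0,0,0,2,0],[0,0,0,1,0],[0,0,0,0,0],[70,0,0,0,0],[80,0,0,0,0],[80,0,0,0,0],[80,0,0,0,0]],
  ],
)

```text
time: 22.28
tcp_pos: [0.5902, 0.0064, 0.0322]
tool_rot: [0.766, 0.643, -0.0, 0.0]
ft_force: [-0.5, -0.7, -0.2]
grip_width: 0.932
finger_force: 0.0
```

```bash
python3 -c "
from h import *
go(590,-218,100,98.8)
c=imaging.capture('top'); cv2.imwrite('pics/t4.png',cv2.resize(c['pixels'][190:345,130:430,::-1],None,fx=2.6,fy=2.6))"
```

```text
t 22.27 pos [590.2   6.4  32.2] head 80.1 q1,q7 [ 0.19 -0.52] F [-0.5 -0.7 -0.2]
  tool d [-221.1   38.4  -67.8] yaw -0.327 | d in tool axes after the turn [-221.7  -34.5  -67.8]
```

View pics/t4.png

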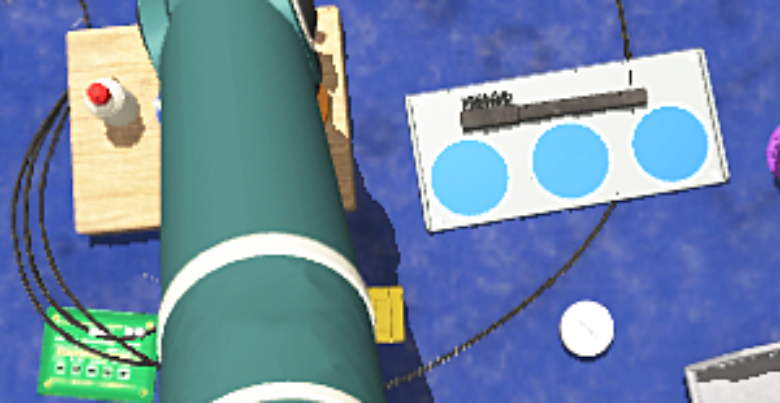

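The brush is unmoved and all three discs are empty. The bottle stands on the block at crop (105,97). The arm hides the reel and tape; I check them once it has moved away. I measure the brush handle and the discs.

```bash
python3 - <<'E'
from h import *
c=imaging.capture("top"); H=hsv(c).astype(int); h,s,v=H[...,0],H[...,1],H[...,2]
m=(v<110)&(s<120); a=np.radians(9.8); A=np.array([[np.cos(a),-np.sin(a)],[np.sin(a),np.cos(a)]])
k=blob(m,(300,215,384,245)).reshape(-1,2)
f=lambda z:(cast(c,k,z)[:,:2]*1000-[569.4,-225.6])@A
lo,hi=f(.006),f(.018)
print("ends y",lo[:,1].min(),lo[:,1].max(),hi[:,1].min(),hi[:,1].max())
for y0 in range(-65,90,15):
    q=abs(lo[:,1]-y0)<4; print(y0,"front",round(lo[q,0].min(),1),"back",round(hi[q,0].max(),1))
w=(h>95)&(h<109)&(s>90)&(v>180)
for b in((295,240,327,275),(330,230,370,270),(370,225,408,265)):
    k2=blob(w,b).reshape(-1,2); print("disc",cv2.minEnclosingCircle((cast(c,k2,.006)[:,:2]*1000).astype(np.float32)))
E
```

```text
ends y -74.92680267239975 87.59828368063701 -72.98148298081306 87.8263404496584
-65 front 16.7 back 29.7
-50 front 18.2 back 30.0
-35 front 18.6 back 30.4
-20 front 18.6 back 31.5
-5 front 18.6 back 31.5
10 front 19.7 back 31.8
25 front 19.7 back 31.8
40 front 19.7 back 43.3
55 front 18.2 back 45.9
70 front 17.4 back 47.7
85 front 20.0 back 45.5
disc ((534.6390991210938, -141.99935913085938), 32.918617248535156)
disc ((549.3310546875, -228.6500244140625), 33.0570182800293)
disc ((564.9441528320312, -315.0846862792969), 32.700496673583984)
```

jog_arm(
  deltas=[
    [[80,0,0,-20,0],[80,0,0,-40,0],[70,0,0,-40,0],[60,-20,4,0,0],[60,-45,9,0,0],[60,-45,9,0,0],[60,-45,8,0,0],[60,-40,7,0,0],[60,-22,4,0,-0.1],[60,0,0,0,-0.12],[60,0,0,0,-0.1],[60,0,0,0,0]],
  ],
)

```text
time: 23.88
tcp_pos: [0.5926, -0.2152, 0.1322]
tool_rot: [0.654, 0.756, -0.0, -0.0]
ft_force: [0.2, 0.4, -0.5]
grip_width: 0.701
finger_force: 0.0
```

```bash
python3 -c "
from h import *
go(593.5,-214.3,9.5,98.5)
c=imaging.capture('top'); cv2.imwrite('pics/t5.png',cv2.resize(c['pixels'][190:345,130:430,::-1],None,fx=2.6,fy=2.6))"
```

```text
t 23.88 pos [ 592.6 -215.2  132.2] head 98.3 q1,q7 [0.61 0.2 ] F [ 0.2  0.4 -0.5]
  tool d [  0.8   1.1 122.7] yaw -0.004 | d in tool axes after the turn [  0.8   1.1 122.7]
```

View pics/t5.png

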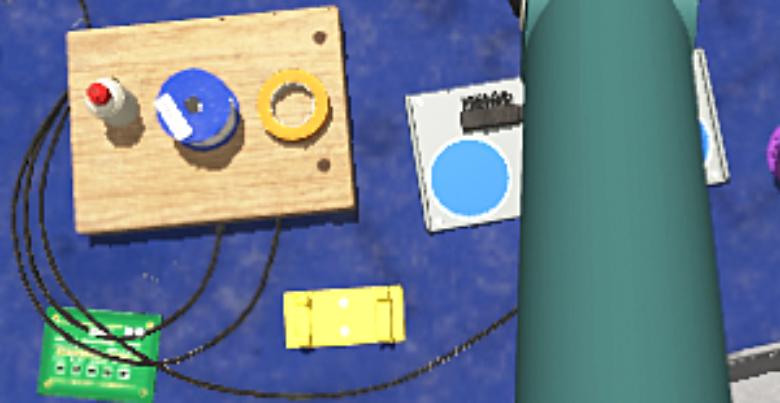

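All three stand upright on the block: bottle at crop (105,97), reel (197,108), tape (293,103). Now I grip the brush.

jog_arm(
  deltas=[
    [[60,1,1,25,0],[60,0,0,35,0],[60,0,0,30,0],[60,0,0,18,0],[60,0,0,10,0],[60,0,0,4,0],[60,0,0,0,0],[30,0,0,0,0],[15,0,0,0,0],[0,0,0,0,0],[0,0,0,0,0],[0,0,0,0,0]],
  ],
)

```text
time: 25.42
tcp_pos: [0.5945, -0.2134, 0.011]
tool_rot: [0.653, 0.757, 0.0, 0.001]
ft_force: [-0.8, -0.1, 5.4]
grip_width: 0.17
finger_force: 59.8
```

```bash
python3 -c "
from h import *
go(593.5,-214.3,9.5,98.5)"
```

```text
t 25.43 pos [ 594.5 -213.4   11. ] head 98.4 q1,q7 [0.56 0.13] F [-0.8 -0.1  5.4]
  tool d [-0.8 -1.2  1.5] yaw -0.001 | d in tool axes after the turn [-0.8 -1.2  1.5]
```

jog_arm(
  deltas=[
    [[0,0,0,-10,0],[0,0,0,-30,0],[0,0,0,-40,0],[0,10,-8,0,0],[0,30,-22,0,0],[0,40,-30,0,0],[0,40,-30,0,0],[0,40,-30,0,0],[0,30,-22,0,0],[0,10,-8,0,0.08],[0,0,0,0,0],[0,0,0,0,0]],
  ],
)

```text
time: 26.92
tcp_pos: [0.4168, -0.0378, 0.0902]
tool_rot: [0.683, 0.731, 0.0, 0.0]
ft_force: [-0.3, 0.7, 0.1]
grip_width: 0.163
finger_force: 59.1
```

```bash
python3 -c "
from h import *
go(416.1,-37,19.5,93.6)
c=imaging.capture('side'); cv2.imwrite('pics/s6.png',cv2.resize(c['pixels'][180:280,210:350,::-1],None,fx=5,fy=5))"
```

```text
t 26.93 pos [416.8 -37.8  90.2] head 93.9 q1,q7 [ 0.42 -0.19] F [-0.3  0.7  0.1]
  tool d [ 0.8 -0.6 70.7] yaw 0.005 | d in tool axes after the turn [ 0.8 -0.7 70.7]
```

View pics/s6.png

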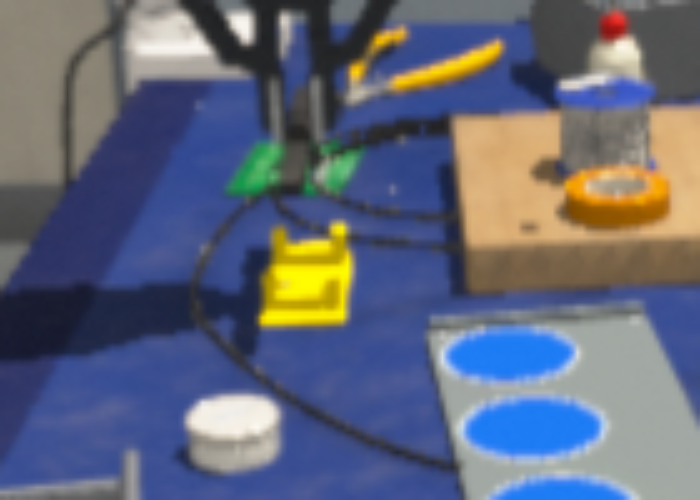

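The brush is held (crop 297,140) above the rest (305,280). I lower it slowly.

jog_arm(
  deltas=[
    [[0,1,-1,20,0],[0,0,0,20,0],[0,0,0,10,0],[0,0,0,8,0],[0,0,0,5,0],[0,0,0,4,0],[0,0,0,3,0],[0,0,0,1,0],[0,0,0,0,0],[0,0,0,0,0]],
  ],
)

```text
time: 28.22
tcp_pos: [0.4154, -0.0364, 0.0194]
tool_rot: [0.683, 0.73, 0.0, 0.0]
ft_force: [-0.5, 0.6, -0.3]
grip_width: 0.161
finger_force: 59.1
```

```bash
python3 -c "
from h import *
go(416.1,-37,19.5,93.6)"
```

```text
t 28.23 pos [415.4 -36.4  19.4] head 93.8 q1,q7 [ 0.32 -0.32] F [-0.5  0.6 -0.3]
  tool d [-0.6  0.6 -0.1] yaw 0.004 | d in tool axes after the turn [-0.6  0.6 -0.1]
```

Release and rise, then look.

jog_arm(
  deltas=[
    [[0,0,0,0.5,0],[20,0,0,0,0],[30,0,0,0,0],[50,0,0,0,0],[60,0,0,0,0],[60,0,0,-10,0],[60,0,0,-30,0],[60,0,0,-40,0],[75,0,0,-40,0],[80,0,0,0,0]],
  ],
)

```text
time: 29.48
tcp_pos: [0.4174, -0.0367, 0.1418]
tool_rot: [0.683, 0.73, 0.002, 0.003]
ft_force: [-0.2, -1.3, 0.6]
grip_width: 0.935
finger_force: 0.0
```

```bash
python3 -c "
from h import *
go(590.2,6.4,32.2,80)
c=imaging.capture('side'); cv2.imwrite('pics/s7.png',cv2.resize(c['pixels'][180:280,210:350,::-1],None,fx=5,fy=5))"
```

```text
t 29.48 pos [417.4 -36.7 141.8] head 93.8 q1,q7 [ 0.49 -0.12] F [-0.2 -1.3  0.6]
  tool d [ 31.7 174.6 110.7] yaw 0.241 | d in tool axes after the turn [ 72.5 161.9 110.7]
```

View pics/s7.png

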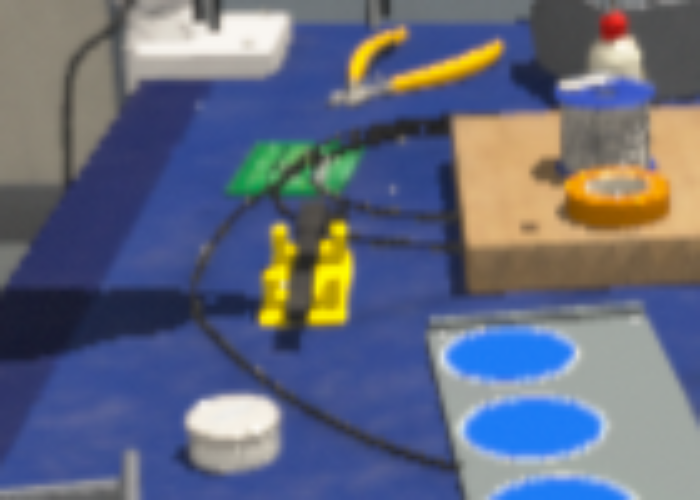

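The brush lies in both saddles (crop 305,265). Next I bring the tape back.

jog_arm(
  deltas=[
    [[80,0,0,0,0.12],[80,0,0,0,0.12],[80,15,30,0,0],[80,20,45,0,0],[80,20,45,0,0],[80,15,32,0,0],[80,2,10,20,0],[80,0,0,30,0],[80,0,0,15,0],[80,0,0,0,0],[80,0,0,0,0]],
  ],
)

```text
time: 30.9
tcp_pos: [0.5877, 0.0067, 0.0744]
tool_rot: [0.766, 0.643, 0.0, 0.0]
ft_force: [-0.1, -0.1, 0.7]
grip_width: 0.933
finger_force: 0.0
```

```bash
python3 -c "
from h import *
go(590.2,6.4,32.2,80)"
```

```text
t 30.9 pos [587.7   6.7  74.4] head 80.1 q1,q7 [ 0.24 -0.52] F [-0.1 -0.1  0.7]
  tool d [ 0.1  2.5 42.2] yaw 0.002 | d in tool axes after the turn [ 0.1  2.5 42.2]
```

jog_arm(
  deltas=[
    [[80,0,2,20,0],[80,0,0,15,0],[80,0,0,7,0],[80,0,0,0,0],[60,0,0,0,0],[40,0,0,0,0],[0,0,0,0,0],[0,0,0,0,0],[0,0,0,0,0],[0,0,0,-10,0],[0,0,0,-25,0],[0,0,0,-25,0]],
  ],
)

```text
time: 32.4
tcp_pos: [0.5891, 0.0062, 0.0927]
tool_rot: [0.766, 0.643, -0.0, -0.0]
ft_force: [0.3, 0.7, 0.7]
grip_width: 0.662
finger_force: 63.9
```

jog_arm(
  deltas=[
    [[0,-25,0,0,0],[0,-45,0,0,0],[0,-50,0,0,0],[0,-50,0,0,0],[0,-45,0,0,0],[0,-22,0,10,0],[0,0,0,20,0],[0,0,0,15,0],[0,0,0,0,0],[0,0,0,0,0]],
  ],
)

```text
time: 33.65
tcp_pos: [0.5491, -0.2256, 0.0467]
tool_rot: [0.765, 0.644, 0.0, -0.0]
ft_force: [-0.4, 0.2, 0.1]
grip_width: 0.665
finger_force: 63.9
```

```bash
python3 -c "
from h import *
go(549.5,-229.8,9,80)"
```

```text
t 33.65 pos [ 549.1 -225.6   46.7] head 80.2 q1,q7 [ 0.62 -0.12] F [-0.4  0.2  0.1]
  tool d [-4.1  1.1 37.7] yaw 0.004 | d in tool axes after the turn [-4.1  1.1 37.7]
```

jog_arm(
  deltas=[
    [[0,-4,1,10,0],[0,0,0,12,0],[0,0,0,8,0],[0,0,0,4,0],[0,0,0,2,0],[0,0,0,1,0],[0,0,0,1,0],[0,0,0,0,0],[60,0,0,0,0],[80,0,0,0,0],[80,0,0,0,0]],
  ],
)

```text
time: 35.02
tcp_pos: [0.5488, -0.2313, 0.0089]
tool_rot: [0.766, 0.643, 0.0, 0.0]
ft_force: [0.2, -0.3, 0.7]
grip_width: 0.936
finger_force: 0.0
```

```bash
python3 -c "
from h import *
go(589.8,154.5,170,80)"
```

```text
t 35.02 pos [ 548.8 -231.3    8.9] head 80.1 q1,q7 [ 0.6  -0.14] F [ 0.2 -0.3  0.7]
  tool d [ 387.1  -26.  -161.2] yaw 0.002 | d in tool axes after the turn [ 387.1  -26.6 -161.2]
```

jog_arm(
  deltas=[
    [[80,0,0,-20,0],[80,0,0,-45,0],[80,0,0,-50,0],[80,0,0,-46,0],[70,30,-2,0,0],[70,50,-4,0,0],[70,55,-4,0,0],[70,55,-4,0,0],[70,55,-4,0,0],[70,55,-4,0,0],[70,50,-4,0,0],[70,25,0,0,0]],
  ],
)

```text
time: 36.52
tcp_pos: [0.5874, 0.1467, 0.1716]
tool_rot: [0.764, 0.645, 0.001, -0.0]
ft_force: [-0.3, 0.1, 0.2]
grip_width: 0.823
finger_force: 0.0
```

```bash
python3 -c "
from h import *
go(589.8,154.5,59.3,80)"
```

```text
t 36.52 pos [587.4 146.7 171.6] head 80.3 q1,q7 [ 0.08 -0.72] F [-0.3  0.1  0.2]
  tool d [  7.9   0.9 112.3] yaw 0.006 | d in tool axes after the turn [  7.9   0.9 112.3]
```

jog_arm(
  deltas=[
    [[70,5,1,0,0],[70,0,0,0,0],[70,0,0,0,0]],
  ],
)

```text
time: 36.9
tcp_pos: [0.5898, 0.1452, 0.1699]
tool_rot: [0.766, 0.642, -0.0, 0.0]
ft_force: [-0.5, -0.3, 0.2]
grip_width: 0.819
finger_force: 0.0
```

```bash
python3 -c "
from h import *
go(589.8,154.5,59.3,80)"
```

```text
t 36.9 pos [589.8 145.2 169.9] head 79.9 q1,q7 [ 0.08 -0.72] F [-0.5 -0.3  0.2]
  tool d [  9.3  -1.6 110.6] yaw -0.001 | d in tool axes after the turn [  9.3  -1.6 110.6]
```

jog_arm(
  deltas=[
    [[70,9,-1,15,0],[70,0,0,30,0],[70,0,0,30,0],[70,0,0,20,0],[70,0,0,10,0],[70,0,0,5,0],[70,0,0,0,0],[40,0,0,0,0],[30,0,0,0,0],[20,0,0,0,0],[0,0,0,0,0],[0,0,0,0,0]],
  ],
)

```text
time: 38.4
tcp_pos: [0.5906, 0.1565, 0.0607]
tool_rot: [0.766, 0.643, 0.001, 0.0]
ft_force: [-1.0, -0.5, 5.5]
grip_width: 0.358
finger_force: 59.3
```

```bash
python3 -c "
from h import *
go(532.8,-145.3,150,80)"
```

```text
t 38.4 pos [590.6 156.5  60.7] head 80.1 q1,q7 [ 0.02 -0.81] F [-1.  -0.5  5.5]
  tool d [-307.3   -4.9  -89.4] yaw 0.001 | d in tool axes after the turn [-307.3   -4.4  -89.4]
```

jog_arm(
  deltas=[
    [[0,0,0,-10,0],[0,0,0,-30,0],[0,0,0,-40,0],[0,-25,0,-10,0],[0,-45,-1,0,0],[0,-50,-1,0,0],[0,-50,-1,0,0],[0,-50,-1,0,0],[0,-50,0,0,0],[0,-33,0,0,0],[0,0,0,0,0],[0,0,0,0,0]],
  ],
)

```text
time: 39.9
tcp_pos: [0.5342, -0.1406, 0.15]
tool_rot: [0.765, 0.644, 0.0, -0.0]
ft_force: [0.6, 0.8, -0.8]
grip_width: 0.356
finger_force: 59.4
```

```bash
python3 -c "
from h import *
go(532.8,-143.5,36.7,80)"
```

```text
t 39.9 pos [ 534.2 -140.6  150. ] head 80.1 q1,q7 [ 0.58 -0.21] F [ 0.6  0.8 -0.8]
  tool d [ -3.2  -0.9 113.3] yaw 0.002 | d in tool axes after the turn [ -3.2  -0.9 113.3]
```

jog_arm(
  deltas=[
    [[0,-3,-1,20,0],[0,0,0,30,0],[0,0,0,30,0],[0,0,0,20,0],[0,0,0,7,0],[0,0,0,4,0],[0,0,0,2,0],[0,0,0,0,0],[0,0,0,0,0]],
  ],
)

```text
time: 41.02
tcp_pos: [0.5328, -0.1444, 0.0373]
tool_rot: [0.766, 0.643, 0.0, 0.0]
ft_force: [-0.6, -0.4, -0.1]
grip_width: 0.36
finger_force: 59.4
```

```bash
python3 -c "
from h import *
go(532.8,-143.5,36.5,80)"
```

```text
t 41.02 pos [ 532.8 -144.4   37.3] head 80.1 q1,q7 [ 0.51 -0.29] F [-0.6 -0.4 -0.1]
  tool d [ 0.9 -0.2  0.8] yaw 0.001 | d in tool axes after the turn [ 0.9 -0.2  0.8]
```

Lower 1 mm, release, rise, and go to the reel.

jog_arm(
  deltas=[
    [[0,0,0,1,0],[0,0,0,0,0],[15,0,0,0,0],[35,0,0,0,0],[50,0,0,0,0],[70,0,0,0,0],[70,0,0,0,0],[75,0,0,-15,0],[85,0,0,-40,0],[85,0,0,-40,0],[85,0,0,-30,0],[85,0,0,0,0]],
  ],
)

```text
time: 42.52
tcp_pos: [0.5343, -0.1445, 0.1642]
tool_rot: [0.766, 0.643, 0.002, 0.003]
ft_force: [0.1, 0.2, -0.1]
grip_width: 0.996
finger_force: 0.0
```

```bash
python3 -c "
from h import *
go(584,85.5,38.3,80)"
```

```text
t 42.52 pos [ 534.3 -144.5  164.2] head 80.1 q1,q7 [ 0.59 -0.2 ] F [ 0.1  0.2 -0.1]
  tool d [235.2   8.5 125.7] yaw 0.001 | d in tool axes after the turn [235.2   8.2 125.7]
```

jog_arm(
  deltas=[
    [[85,25,1,0,0],[85,45,2,0,0],[85,50,2,0,0],[85,50,2,0,0],[85,45,1,0,0],[85,20,0,10,0],[85,0,0,30,0],[85,0,0,25,0],[85,0,0,0,0],[85,0,0,0,0]],
  ],
)

```text
time: 43.78
tcp_pos: [0.5811, 0.0861, 0.0963]
tool_rot: [0.766, 0.643, 0.0, 0.0]
ft_force: [0.5, -0.5, 0.1]
grip_width: 0.997
finger_force: 0.0
```

```bash
python3 -c "
from h import *
go(584,85.5,38.3,80)"
```

```text
t 43.77 pos [581.1  86.1  96.3] head 80.1 q1,q7 [ 0.16 -0.68] F [ 0.5 -0.5  0.1]
  tool d [-0.1  2.9 58. ] yaw 0.002 | d in tool axes after the turn [-0.1  2.9 58. ]
```

jog_arm(
  deltas=[
    [[85,0,3,20,0],[85,0,0,20,0],[85,0,0,12,0],[85,0,0,6,0],[85,0,0,0,0],[60,0,0,0,0],[40,0,0,0,0],[0,0,0,0,0],[0,0,0,0,0],[0,0,0,0,0],[0,0,0,0,0]],
  ],
)

```text
time: 45.15
tcp_pos: [0.584, 0.0856, 0.039]
tool_rot: [0.766, 0.643, 0.0, 0.0]
ft_force: [-2.9, -0.3, 6.0]
grip_width: 0.679
finger_force: 62.5
```

```bash
python3 -c "
from h import *
go(565.2,-312.4,145,80)"
```

```text
t 45.15 pos [584.   85.6  39. ] head 80.1 q1,q7 [ 0.13 -0.72] F [-2.9 -0.3  6. ]
  tool d [-395.3   50.1 -105.9] yaw 0.002 | d in tool axes after the turn [-395.2   50.7 -105.9]
```

jog_arm(
  deltas=[
    [[0,0,0,-10,0],[0,0,0,-20,0],[0,0,0,-35,0],[0,0,0,-40,0],[0,-20,3,-10,0],[0,-40,5,0,0],[0,-45,6,0,0],[0,-45,6,0,0],[0,-45,6,0,0],[0,-45,6,0,0],[0,-45,6,0,0],[0,-45,5,0,0]],
  ],
)

```text
time: 46.65
tcp_pos: [0.5692, -0.2485, 0.1539]
tool_rot: [0.766, 0.643, 0.0, 0.0]
ft_force: [0.7, -0.3, -5.3]
grip_width: 0.675
finger_force: 65.2
```

jog_arm(
  deltas=[
    [[0,-35,4,0,0],[0,-15,2,0,0],[0,0,0,0,0],[0,0,0,0,0]],
  ],
)

```text
time: 47.15
tcp_pos: [0.5672, -0.2947, 0.153]
tool_rot: [0.765, 0.644, 0.001, -0.0]
ft_force: [-0.7, -0.9, -4.6]
grip_width: 0.675
finger_force: 65.2
```

```bash
python3 -c "
from h import *
go(565.2,-312.4,15,80)"
```

```text
t 47.15 pos [ 567.2 -294.7  153. ] head 80.3 q1,q7 [0.75 0.02] F [-0.7 -0.9 -4.6]
  tool d [-18.   1. 138.] yaw 0.004 | d in tool axes after the turn [-18.    1.1 138. ]
```

jog_arm(
  deltas=[
    [[0,-10,1,0,0],[0,-8,0,15,0],[0,0,0,30,0],[0,0,0,30,0],[0,0,0,25,0],[0,0,0,12,0],[0,0,0,5,0],[0,0,0,0,0],[0,0,0,0,0]],
  ],
)

```text
time: 48.28
tcp_pos: [0.5653, -0.3156, 0.0368]
tool_rot: [0.766, 0.643, 0.0, 0.001]
ft_force: [0.0, 0.0, -4.8]
grip_width: 0.675
finger_force: 65.3
```

```bash
python3 -c "
from h import *
go(565.2,-312.4,15,80)"
```

```text
t 48.27 pos [ 565.3 -315.6   36.8] head 80.1 q1,q7 [ 0.73 -0.  ] F [ 0.   0.  -4.8]
  tool d [ 3.2 -0.6 21.8] yaw 0.001 | d in tool axes after the turn [ 3.2 -0.6 21.8]
```

jog_arm(
  deltas=[
    [[0,3,-1,8,0],[0,0,0,8,0],[0,0,0,4,0],[0,0,0,1,0],[0,0,0,1,0],[0,0,0,0,0],[85,0,0,0,0],[85,0,0,0,0],[85,0,0,0,0],[85,0,0,-15,0],[85,0,0,-40,0],[85,0,0,-50,0]],
  ],
)

```text
time: 49.78
tcp_pos: [0.5637, -0.3119, 0.1199]
tool_rot: [0.766, 0.643, -0.0, -0.001]
ft_force: [1.0, 0.1, -0.5]
grip_width: 0.999
finger_force: 0.0
```

jog_arm(
  deltas=[
    [[85,-20,0,-40,0],[85,-50,0,-20,0],[85,-50,0,0,0],[85,-50,0,0,0],[85,-50,0,0,0],[85,-20,0,0,0],[85,0,0,0,0],[85,0,0,0,0],[85,0,0,0,0]],
  ],
)

```text
time: 50.9
tcp_pos: [0.5242, -0.5462, 0.1793]
tool_rot: [0.765, 0.645, 0.0, -0.0]
ft_force: [-0.6, 0.2, -0.1]
grip_width: 0.99
finger_force: 0.0
```

```bash
python3 - <<'E'
from h import *
s=telemetry.sense(); print(s["tcp_pos"],s["time"],abs(s["qvel"]).max())
c=imaging.capture("top"); H=hsv(c).astype(int); h,s,v=H[...,0],H[...,1],H[...,2]
def rect(n,m,b,z):
    P=(cast(c,blob(m,b).reshape(-1,2),z)[:,:2]*1000).astype(np.float32); print(n,[np.round(a,1) for a in cv2.minAreaRect(P)])
rect("tape",(h>8)&(h<25)&(s>130)&(v>100),(330,230,370,270),.022)
rect("cap",((h<6)|(h>174))&(s>130),(298,240,330,275),.076)
rect("reel",(h>105)&(h<130)&(s>140)&(v>90),(370,222,408,262),.054)
rect("brush",(v<75)&(s<120),(215,295,305,325),.026)
rect("tin",(s<40)&(v>150),(340,300,372,332),.021)
rect("board",(h>45)&(h<80)&(s>80),(140,300,200,350),.002)
cv2.imwrite('pics/t9.png',cv2.resize(c['pixels'][190:345,130:430,::-1],None,fx=2.6,fy=2.6))
E
```

```text
[ 0.5241837  -0.54624798  0.17927964] 50.9 0.010309370702351849
tape [array([ 551.1, -246.8]), array([53.4, 26. ]), np.float64(17.9)]
cap [array([ 530.7, -144.9]), array([14.8, 14.6]), np.float64(0.2)]
reel [array([ 559.6, -310.9]), array([60.4, 68.7]), np.float64(62.4)]
brush [array([418.6,  36.7]), array([14.8, 63. ]), np.float64(25.0)]
tin [array([ 406.5, -239.5]), array([42.9, 43.4]), np.float64(0.0)]
board [array([381.8, 170.4]), array([100. ,  72.6]), np.float64(85.6)]
```

View pics/t9.png

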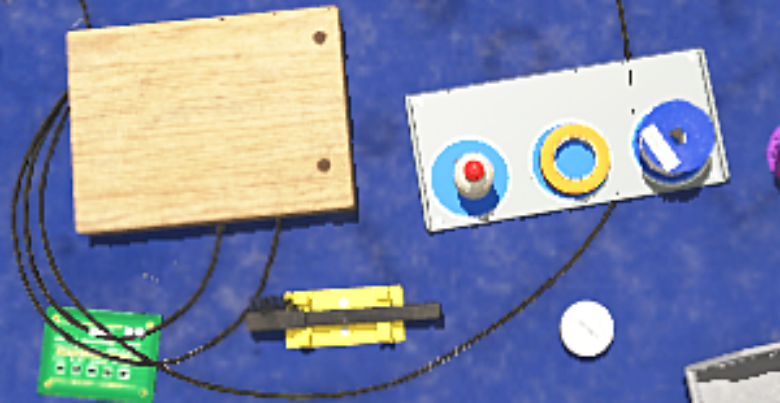

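The final view has the bottle (crop 473,172), tape (575,159) and reel (676,137) within about 3 mm of their first positions. The brush is centred in the rest (345,317), and the board and tin are unmoved. I hand it in.

```bash
python3 -c "
from workcell import workorder
print(workorder.hand_in())"
```

```text
the job is handed in; nothing more can be done
None
```

I handed the job in after about 51 s on the robot clock (no verdict was returned): the brush lies centred in the yellow rest, the reel, bottle and tape stand back on their own discs within about 3 mm of where they started, and the board and tin did not move.

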